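# Tip used tubes from a carry tray into the waste bin over its rim

## Task

Pick up the blue carry tray by its white handle, hook the notch under its open mouth onto the red near rim of the yellow waste bin, and with the tray resting on that rim rotate it over until all three used tubes have slid into the bin. Then set the empty tray down level on the green mat, centred and lying along it. Spill no tube on the bench and leave the other things where they stand.

Things in the scene. Friction and masses are not known exactly. Their poses are not given: they have to be found in the camera images.
- tray: loose blue carry tray, 190 long (its x) x 126 wide (y), 0.3 to 0.4 kg empty. Origin: centre of its underside, at the bottom of its two black runners. x points to the open mouth (no wall at x = +95), z up. Floor 4 thick, underside at z = 12, top at z = 16, reaching to x = +95; side walls (y = +-61, to x = +75) and back wall rise to z = 46
- tray_notch (a point): inside corner of the hooking notch under the mouth, tray frame (73, 0, 12), tray axes. A cross rib 118 wide and 6 thick (x = 67 to 73) hangs from the floor's underside at z = 12 down to z = 2; its front face and the floor's underside form the square notch. A 22 mm lip of floor projects in front of the rib
- tray_handle (a point): middle of the tray's white handle plate, tray frame (-20, 0, 105), tray axes. The plate is 10 thick, 118 wide (along tray y, between two posts), 30 tall, and leans back by 0.5 rad (29 degrees): its up direction is (-sin 0.5, 0, cos 0.5) in the tray frame. Grip it across its 10 mm thickness with the tool leaning the same way
- bin: fixed yellow open waste bin with red bead rims, 180 (its x) x 200 (its y) between wall centre lines, 120 high; walls 5 thick, floor 12 thick. Origin: centre of its underside on the bench; the near rim, facing the tray, is on its -x side and runs along its y. z up
- bin_rim (a point): middle of the near rim, on the axis of its round bead (radius 6, axis along the bin's y, at z = 114; top at 120), bin frame (-90, 0, 114). With the tray's notch on the bead, tray x parallel to bin x, the tray can be turned about the bead axis from level to 90 degrees mouth-down without leaving it
- mat: flat green mat (about 1 thick, cannot be felt) with a white outline of the tray, 235 (its x) x 165 (its y). Origin: its centre on the bench. The tray belongs centred on it with tray x along mat x
- tube1: loose capped used tube with red cap, 30 diameter x 115 long, 25 to 50 g, lying lengthwise on the tray's floor. Origin: middle of its axis; x along the axis towards the cap. Slides off when the tray is tipped about 50 to 70 degrees
- tube2: loose capped used tube with orange cap, 30 diameter x 115 long, 25 to 50 g, lying lengthwise on the tray's floor. Origin: middle of its axis; x along the axis towards the cap. Slides off when the tray is tipped about 50 to 70 degrees
- tube3: loose capped used tube with white cap, 30 diameter x 115 long, 25 to 50 g, lying lengthwise on the tray's floor. Origin: middle of its axis; x along the axis towards the cap. Slides off when the tray is tipped about 50 to 70 degrees
- green_box: bystander: green box with pale lid, 122 x 87 x 69 high, loose. Origin: centre of underside
- teal_box: bystander: teal box with pale lid, 122 x 87 x 69 high, loose. Origin: centre of underside
- reagent: bystander: amber bottle, diameter 64, 120 high, loose. Origin: centre of underside
- buffer: bystander: white jar with orange cap, diameter 60, 85 high, loose, near the robot's base. Origin: centre of underside

How it is judged:
By the outcome, as a careful person would: the job done as asked, in the order asked, and still so for the second after the job is handed in, with the robot touching nothing.
It also fails if it takes over 61 s, if anything falls off the work surface, if the arm or the gripper's body presses on something with over 40 N, if the wrist force passes 120 N, or if a joint passes its speed limit or range.

## Robot

A 6-joint arm with a two-finger parallel gripper is mounted at the origin on the work surface. World frame = base frame: x ahead of the robot, y to its left, z up, the work surface at z = 0. Lengths are in m, angles in rad, forces in N, time in s.
With the tool pointing down it reaches from about 0.3 to 0.775 m from the base axis. Payload 14.6 kg.
Tool frame: the origin (TCP) lies on the mounting face of the last link; the fingertips stand 199 mm ahead of it and the grasp point (between the pads) lies 180 mm ahead of it; z points along the fingers, y is the line along which they close (so a half turn about z gives the same grasp; the last joint's range is limited). The gripper opens to 94 mm and grips with 3 to 60 N. Pads are 16 mm wide; open, the fingers measure 119 mm over their backs; the gripper's body (75 mm by 177 mm) begins 78 mm behind the grasp point.
Start: joints at [-1.338, 0.3, 1.521, -0, 1.321, -0.067], TCP at [0.162, -0.525, 0.405] pointing down, gripper open.
Joint ranges: [-3.03, 3.03], [-0.79, 2.21], [0.23, 2.52], [-1.04, 4.18], [0, 3.07], [-2.55, 2.55]. Speed limits (rad/s): [2.22, 2.22, 2.57, 3.14, 3.14, 3.14].

## Interface

Orientations are given as [roll, pitch, yaw] about the fixed x, y, z axes, in that order (R = Rz(yaw) Ry(pitch) Rx(roll)).
In Python, from station import get_obs, camera, hand_in gives the robot as it stands.
- The arm moves only by the tool apply_moves, never from a script. Its argument "increments" is a list of rows, each an object of numbers: "tx", "ty", "tz": the shift along the tool's x, y, z as a fraction of full scale; "ax", "ay", "az": the turn, a rotation vector about the tool's x, y, z as a fraction of full scale. In form: [{"tx": .., "ty": .., "tz": .., "ax": .., "ay": .., "az": ..}, ...]. A call has 1 to 12 rows; each row shifts and turns the commanded pose from where the row before left it, along the tool's axes as they then stand; what a row does not reach is not made up. Full scale, the value 1, is 30 mm for a shift and 5 degrees for a turn. A row lasts 1/8 s, in which the tool goes at most 62.5 mm and 10.7 degrees, less where a joint would pass 70% of its speed; a pose out of reach is approached as far as the arm can. A call with a number of a shift or a turn outside -1 to 1 is refused whole. A call with a gripper value outside its range is refused whole. "jaw" is the closure, from 0 (fully open) to 1 (shut), set as the call begins (left out, the last holds). The fingers move at their own pace and stop on an object; "force" is the grip in N (left out, the last holds). Time passes only in rows, so rows that do not move let the fingers close. It gives the time, the measured TCP pose, the force, the opening and the grip force at its end, in the units of the state.
- get_obs(): the state, without advancing time (a new reading comes with each control period).
- camera(name): name is "scene" or "side" or "wrist"; returns a dict with "pixels" (420x560x3 uint8, red, green, blue), "camera_matrix" (3x3 intrinsics, pixels), "R" (3x3) and "t" (3): a world point X has camera coordinates R X + t; the wrist camera has in their place "T_tool_cam" (4x4, takes a point from camera to tool coordinates, whose origin is the TCP and whose axes are the flange's). Camera axes: x right, y down, z forward; pixel columns grow to the right and rows downward; lengths in m; the calibration is good to about 2 mm. A picture is of the moment at which its call begins: read the wrist's pose just before it. There is no depth.
- hand_in(): hands the job in; it is judged then, once.
The state is a dict: "time_s": time; "qpos": joint angles; "joint_vel": joint speeds; "tau": joint torques, N m; "ee_pos": TCP position; "eef_rot": TCP orientation; "force": force on the tool from outside, world axes, zero at the start; "moment": the same for the moment, N m; "grip_width": finger opening in m; "grip_force": force on a finger pad.
Only numpy, scipy, OpenCV 4.12 (cv2) and the standard library are available. Lean on these libraries where they do the work, as an engineer would, in place of code of your own. Each camera call takes 0.05 s, during which the arm holds its last target. There are 200 camera calls.

## Working session

There is one attempt and no reset: what is moved stays moved. The work goes in short steps, Python scripts to look and compute and a tool call to move; the robot and the scene stay as the last step left them, time stands still between calls to the robot, and variables do not carry over. Pictures are saved under pics/ and viewed, at most 10 in all, crops included, and the job is handed in when it is done.

Besides the shell and the picture viewer there is one more tool, called after ">>>" as name(argument=value, ...), one argument or row to a line, values as JSON. apply_moves: Moves the arm, as the interface text tells. Its arguments: {"type":"object","properties":{"increments":{"type":"array"},"jaw":{"type":"number"},"force":{"type":"number"}},"required":["increments"]}

```bash
mkdir -p pics; ls
python3 - <<'E'
from station import get_obs,camera
import cv2,pickle
o=get_obs();print(o)
d={}
for n in("scene","side","wrist"):
    c=camera(n);d[n]=c;cv2.imwrite(f"pics/{n}0.png",c["pixels"][:,:,::-1])
d["obs"]=o
pickle.dump(d,open("d0.pkl","wb"))
for n in("scene","side"):print(d[n]["camera_matrix"],d[n]["R"],d[n]["t"])
print(d["wrist"]["T_tool_cam"])
E
```

```text
pics
{'time_s': 0.0, 'qpos': array([-1.33758408e+00,  3.00431437e-01,  1.52159196e+00,  3.56771652e-05,
        1.32065296e+00, -6.65636132e-02]), 'joint_vel': array([ 0.00179389, -0.00145845, -0.0004451 ,  0.00048608, -0.00056227,
        0.00110602]), 'tau': array([ 2.47311807e-03, -5.31799042e+01, -3.52732766e+01,  7.09143095e-02,
        2.44248554e-02, -2.98726172e-05]), 'ee_pos': array([ 0.16242803, -0.52542784,  0.40410335]), 'eef_rot': array([-3.14051365e+00, -1.06562546e-04,  2.99766954e-01]), 'force': array([-0.01360417, -0.27394094,  0.7568511 ]), 'moment': array([ 0.03100437,  0.03768745, -0.01994494]), 'grip_force': 0.0, 'grip_width': 0.09416580484978085}
[[407.49118316   0.         275.2032746 ]
 [  0.         407.49118316 208.8586529 ]
 [  0.           0.           1.        ]] [[ 0.54370804  0.83926488  0.00400197]
 [ 0.68117804 -0.43849772 -0.58627317]
 [-0.49028363  0.32148749 -0.81010355]] [-0.26862319 -0.33413428  1.50022059]
[[541.15250801   0.         281.27531007]
 [  0.         541.15250801 208.47683167]
 [  0.           0.           1.        ]] [[-0.98084258 -0.19472852  0.00535057]
 [-0.14676833  0.72065026 -0.67758561]
 [ 0.12808936 -0.66539012 -0.73542444]] [0.5081041  0.15977305 1.34260838]
[[ 1.17291041e-03 -9.70880241e-01 -2.39562479e-01  6.91286537e-02]
 [ 9.99999269e-01  1.06834790e-03  5.66331112e-04 -3.72821682e-04]
 [-2.93903615e-04 -2.39562968e-01  9.70880785e-01  2.06636315e-02]
 [ 0.00000000e+00  0.00000000e+00  0.00000000e+00  1.00000000e+00]]
```

View pics/scene0.png

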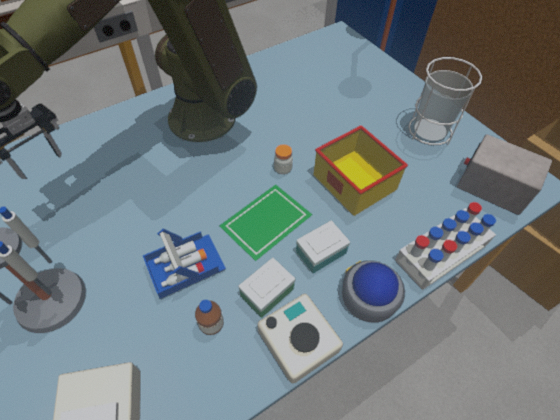

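View pics/side0.png

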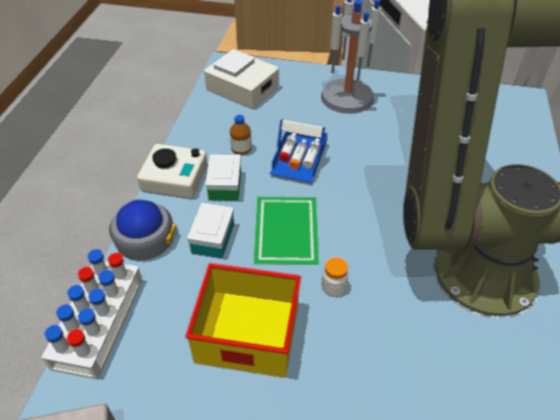

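The scene view shows the tray at about (185,262), mouth towards the lower right. The mat is at (266,220), the bin at (360,170) with its near rim from (316,168) to (358,208), and boxes at (267,287) and (322,247). The side view agrees: tray (300,150), bin (247,318).

```bash
cat > h.py <<'E'
import numpy as np,cv2
from scipy.spatial.transform import Rotation as Ro
def campose(c,o=None):
    if "R" in c: return c["R"].T, -c["R"].T@c["t"]
    T=np.eye(4);T[:3,:3]=Ro.from_euler("xyz",o["eef_rot"]).as_matrix();T[:3,3]=o["ee_pos"]
    T=T@c["T_tool_cam"];return T[:3,:3],T[:3,3]
def rays(c,px,o=None):
    R,p=campose(c,o);px=np.atleast_2d(np.asarray(px,float)).reshape(-1,2)
    d=np.c_[px,np.ones(len(px))]@np.linalg.inv(c["camera_matrix"]).T@R.T
    return p,d
def plane(c,px,z,o=None):
    p,d=rays(c,px,o);return p+d*((z-p[2])/d[:,2])[:,None]
def project(c,X,o=None):
    R,p=campose(c,o);u=(np.atleast_2d(X)-p)@R@c["camera_matrix"].T;return u[:,:2]/u[:,2:]
def mask(c,lo,hi,box=None):
    h=cv2.cvtColor(c["pixels"],cv2.COLOR_RGB2HSV);m=cv2.inRange(h,np.array(lo),np.array(hi))
    if box: k=np.zeros_like(m);x0,y0,x1,y1=box;k[y0:y1,x0:x1]=255;m&=k
    return m
def big(m):
    cs,_=cv2.findContours(m,cv2.RETR_EXTERNAL,cv2.CHAIN_APPROX_NONE);return max(cs,key=cv2.contourArea)[:,0,:]
def tri(p1,d1,p2,d2):
    A=np.c_[d1,-d2];s=np.linalg.lstsq(A,p2-p1,rcond=None)[0];a=p1+s[0]*d1;b=p2+s[1]*d2;return (a+b)/2,np.linalg.norm(a-b)
def rect(P):
    r=cv2.minAreaRect((P[:,:2]*1000).astype(np.float32));b=cv2.boxPoints(r)
    return np.round(r[0],1),np.round(r[1],1),round(r[2],1),np.round(b).tolist()
E
python3 - <<'E'
import pickle;from h import *
d=pickle.load(open("d0.pkl","rb"))
B={"scene":dict(mat=(215,180,318,260),bin=(308,122,412,215),tray=(140,225,230,300)),
   "side":dict(mat=(248,190,325,270),bin=(185,260,306,375),tray=(265,115,335,185))}
for n in B:
    c=d[n];b=B[n]
    q=big(cv2.morphologyEx(mask(c,(50,120,50),(80,255,255),b["mat"]),cv2.MORPH_CLOSE,np.ones((7,7))))
    print(n,"mat",rect(plane(c,q,0.001)))
    r=mask(c,(0,150,90),(8,255,255),b["bin"])|mask(c,(172,150,90),(180,255,255),b["bin"])
    q=big(r);print("rim",rect(plane(c,q,0.117)))
    q=big(mask(c,(105,130,60),(125,255,255),b["tray"]));h=cv2.approxPolyDP(cv2.convexHull(q.reshape(-1,1,2)),3,True)
    print("tray",rect(plane(c,q,0.03)),h[:,0].tolist())
s=np.hstack([cv2.resize(d["scene"]["pixels"][215:305,135:240],None,fx=3.8,fy=3.8,interpolation=cv2.INTER_CUBIC),
 cv2.resize(d["side"]["pixels"][105:195,255:345],None,fx=3.8,fy=3.8,interpolation=cv2.INTER_CUBIC)])
cv2.imwrite("pics/tray0.png",s[:,:,::-1])
E
```

```text
scene mat (array([511. , -45.3]), array([162.3, 232.4]), 10.5, [[410.0, 54.0], [452.0, -174.0], [612.0, -145.0], [570.0, 84.0]])
rim (array([540.7, 275.7]), array([208.5, 189. ]), 1.7, [[434.0, 367.0], [439.0, 178.0], [648.0, 184.0], [642.0, 373.0]])
tray (array([ 494.6, -316.6]), array([187.9, 201.3]), 84.7, [[386.0, -401.0], [586.0, -419.0], [604.0, -232.0], [403.0, -214.0]]) [[143, 255], [162, 229], [200, 232], [209, 236], [224, 268], [160, 297]]
side mat (array([514.1, -43.3]), array([162.9, 231.6]), 10.8, [[412.0, 55.0], [456.0, -172.0], [616.0, -142.0], [572.0, 86.0]])
rim (array([539.7, 280.7]), array([208.6, 189.2]), 1.8, [[432.0, 372.0], [438.0, 183.0], [647.0, 189.0], [641.0, 379.0]])
tray (array([ 527.9, -317.9]), array([147.3, 243.3]), 3.2, [[447.0, -201.0], [461.0, -443.0], [608.0, -435.0], [595.0, -192.0]]) [[323, 128], [326, 138], [311, 182], [270, 173], [279, 129]]
```

View pics/tray0.png

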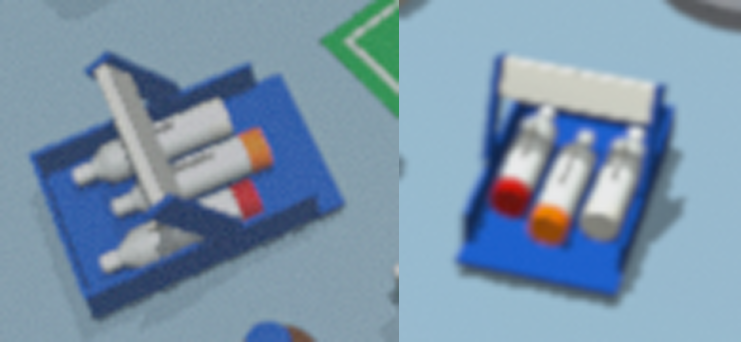

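The close view shows the tray mouth corners at scene (208.7,234.7) and (225.3,269.5), side (312.4,181.8) and (270.3,173.9). All three tubes lie lengthwise, caps towards the mouth.

Run:
```python
import pickle;from h import *
d=pickle.load(open("d0.pkl","rb"))
a=plane(d["scene"],[[208.7,234.7],[225.3,269.5]],.014);b=plane(d["side"],[[312.4,181.8],[270.3,173.9]],.014)
print(a,b)
for m in(a,b,(a+b)/2):
    v=m[0]-m[1];print(np.linalg.norm(v)); y=v/np.linalg.norm(v); x=np.array([y[1],-y[0],0]);mid=m.mean(0)
    print(np.degrees(np.arctan2(x[1],x[0])),"origin",mid-.095*x,"handle",mid-.115*x)
```

```text
[[ 0.47316258 -0.21735521  0.014     ]
 [ 0.5985595  -0.23134795  0.014     ]] [[ 0.47117605 -0.2177606   0.014     ]
 [ 0.5951082  -0.22553341  0.014     ]]
0.12617521216711428
83.63284200049809 origin [ 0.52532561 -0.31876559  0.014     ] handle [ 0.52310762 -0.33864222  0.014     ]
0.12417566617801162
86.41121001840689 origin [ 0.52719558 -0.31646071  0.014     ] handle [ 0.52594367 -0.33642149  0.014     ]
0.12513865047358844
85.01092845815876 origin [ 0.52623984 -0.31763937  0.014     ] handle [ 0.52450052 -0.3375636   0.014     ]
```

Run:
```python
import pickle;from h import *
d=pickle.load(open("d0.pkl","rb"));c,s=d["scene"],d["side"]
B=(plane(c,[[48,299]],0)+plane(s,[[348,95]],0))/2
print(plane(c,[[48,299]],0),plane(s,[[348,95]],0))
for z in(0,.1,.2,.25,.3):
    X=B+[0,0,z];print(z,project(c,X),project(s,X))
G=np.array([.5245,-.3376,.105]);y=np.radians(85);zt=np.array([np.sin(.5)*np.cos(y),np.sin(.5)*np.sin(y),-np.cos(.5)])
xt=np.array([np.sin(y),-np.cos(y),0]);R=np.c_[xt,np.cross(zt,xt),zt]
o=d["obs"];R0=Ro.from_euler("xyz",o["eef_rot"]).as_matrix()
print(R, Ro.from_matrix(R).as_euler("xyz"))
print("rotvec tool deg",np.degrees(Ro.from_matrix(R0.T@R).as_rotvec()))
T=G-.30*zt;print(T,"shift tool",R0.T@(T-o["ee_pos"])*1000)
```

```text
[[ 0.4128833  -0.66711693  0.        ]] [[ 0.41978507 -0.67279411  0.        ]]
0 [[ 47.26163708 300.57289831]] [[348.91657565  95.60627657]]
0.1 [[ 28.9536998  284.10774789]] [[351.8936844  70.1741366]]
0.2 [[  7.41698404 264.73881195]] [[355.1291899   42.53462612]]
0.25 [[ -4.84139527 253.71430078]] [[356.85458745  27.79530831]]
0.3 [[-18.28525028 241.62363806]] [[358.65825943  12.38732625]]
[[ 0.9961947  -0.07648636  0.04178469]
 [-0.08715574 -0.8742431   0.47760118]
 [ 0.         -0.47942554 -0.87758256]] [-2.64159265  0.         -0.08726646]
rotvec tool deg [28.22418946  5.54881762 21.70669571]
[ 0.51196459 -0.48088035  0.36827477] shift tool [347.10004457  60.69505585  35.80010467]
```

>>> apply_moves(
  increments=[
    {"ty": -0.8},
    {"ty": -1, "az": 0.5},
    {"ty": -1, "az": 0.5},
    {"tx": 1, "az": 0.5},
    {"tx": 1, "az": 0.5},
    {"tx": 1, "az": 0.5},
    {"tx": 1, "az": 0.5},
    {"tx": 1, "az": 0.5},
    {"tx": 1, "az": 0.5},
    {"tx": 1, "az": 0.3},
    {"tx": 1},
    {"tx": 1},
  ],
  jaw=0,
  force=40,
)

```text
schema error: expected keys tx, ty, tz, ax, ay, az
```

>>> apply_moves(
  increments=[
    {"tx": 0, "ty": -0.8, "tz": 0, "ax": 0, "ay": 0, "az": 0},
    {"tx": 0, "ty": -1, "tz": 0, "ax": 0, "ay": 0, "az": 0.5},
    {"tx": 0, "ty": -1, "tz": 0, "ax": 0, "ay": 0, "az": 0.5},
    {"tx": 1, "ty": 0, "tz": 0, "ax": 0, "ay": 0, "az": 0.5},
    {"tx": 1, "ty": 0, "tz": 0, "ax": 0, "ay": 0, "az": 0.5},
    {"tx": 1, "ty": 0, "tz": 0, "ax": 0, "ay": 0, "az": 0.5},
    {"tx": 1, "ty": 0, "tz": 0, "ax": 0, "ay": 0, "az": 0.5},
    {"tx": 1, "ty": 0, "tz": 0, "ax": 0, "ay": 0, "az": 0.5},
    {"tx": 1, "ty": 0, "tz": 0, "ax": 0, "ay": 0, "az": 0.5},
    {"tx": 1, "ty": 0, "tz": 0, "ax": 0, "ay": 0, "az": 0.3},
    {"tx": 1, "ty": 0, "tz": 0, "ax": 0, "ay": 0, "az": 0},
    {"tx": 1, "ty": 0, "tz": 0, "ax": 0, "ay": 0, "az": 0},
  ],
  jaw=0,
  force=40,
)

```text
time_s: 1.65
ee_pos: [0.4082, -0.4323, 0.4044]
eef_rot: [-3.141, 0.0, -0.075]
force: [-0.2, -0.3, 0.6]
grip_width: 0.0942
grip_force: 0.0
```

```bash
cat >> h.py <<'E'
def goal(o,R,T):
    "tool-frame shift (mm) then rotvec (deg) from pose o to R,T"
    R0=Ro.from_euler("xyz",o["eef_rot"]).as_matrix()
    return np.round(R0.T@(T-o["ee_pos"])*1000,1),np.round(np.degrees(Ro.from_matrix(R0.T@R).as_rotvec()),2)
def toolR(yaw,lean):
    "tray yaw; lean=pointing forward angle from down"
    xt=np.array([np.sin(yaw),-np.cos(yaw),0]);f=np.array([np.cos(yaw),np.sin(yaw),0])
    zt=np.sin(lean)*f-np.cos(lean)*np.array([0,0,1]);return np.c_[xt,np.cross(zt,xt),zt]
E
python3 - <<'E'
from h import *;from station import get_obs
o=get_obs();print(o["time_s"],o["qpos"],o["ee_pos"],o["eef_rot"])
R=toolR(np.radians(85),.5);print(goal(o,R,np.array([.5245,-.3376,.105])-.25*R[:,2]))
E
```

```text
1.65 [-8.75628715e-01  4.00055364e-01  1.38731448e+00 -2.65291498e-05
  1.35469989e+00  7.70576450e-01] [ 0.40820971 -0.43228554  0.40436459] [-3.14126839e+00  3.50902576e-04 -7.54030865e-02]
(array([107.4,  16.7,  79.9]), array([28.63,  0.19,  0.66]))
```

>>> apply_moves(
  increments=[
    {"tx": 0.6, "ty": 0, "tz": 0, "ax": 0.95, "ay": 0, "az": 0.02},
    {"tx": 0.6, "ty": 0, "tz": 0, "ax": 0.95, "ay": 0, "az": 0.02},
    {"tx": 0.6, "ty": 0, "tz": 0, "ax": 0.95, "ay": 0, "az": 0.02},
    {"tx": 0.6, "ty": 0, "tz": 0, "ax": 0.95, "ay": 0, "az": 0.02},
    {"tx": 0.6, "ty": 0, "tz": 0, "ax": 0.95, "ay": 0, "az": 0.02},
    {"tx": 0.6, "ty": 0, "tz": 0, "ax": 0.95, "ay": 0, "az": 0.02},
    {"tx": 0, "ty": 0.6, "tz": 0.7, "ax": 0, "ay": 0, "az": 0},
    {"tx": 0, "ty": 0.6, "tz": 0.7, "ax": 0, "ay": 0, "az": 0},
    {"tx": 0, "ty": 0.6, "tz": 0.7, "ax": 0, "ay": 0, "az": 0},
    {"tx": 0, "ty": 0, "tz": 0, "ax": 0, "ay": 0, "az": 0},
    {"tx": 0, "ty": 0, "tz": 0, "ax": 0, "ay": 0, "az": 0},
  ],
)

```text
time_s: 3.02
ee_pos: [0.5133, -0.4582, 0.3246]
eef_rot: [-2.645, 0.002, -0.085]
force: [-0.1, 0.0, -0.5]
grip_width: 0.0943
grip_force: 0.0
```

Run:
```python
from h import *;from station import get_obs,camera;import pickle
o=get_obs();c=camera("wrist");pickle.dump((o,c),open("w1.pkl","wb"))
cv2.imwrite("pics/w1.png",c["pixels"][:,:,::-1])
print(o["time_s"],o["qpos"],o["ee_pos"],o["eef_rot"])
y=np.radians(85);f=np.array([np.cos(y),np.sin(y),0]);l=np.array([-np.sin(y),np.cos(y),0]);O=np.array([.5262,-.3176,0]);u=np.array([0,0,1])
P=[O+a*f+b*l+h*u for a,b,h in [(-20,59,105),(-20,-59,105),(95,63,16),(95,-63,16),(-95,63,46),(-95,-63,46)] for a,b,h in[(a/1e3,b/1e3,h/1e3)]]
print(np.round(project(c,P,o)))
```

```text
3.025 [-0.8186469   0.73388252  1.08322942  0.36268258  1.66698342  0.81007328] [ 0.51332951 -0.45815747  0.32462176] [-2.64481273e+00  1.65574875e-03 -8.54114040e-02]
[[278. 293.]
 [278. 147.]
 [232. 242.]
 [228. 139.]
 [385. 288.]
 [399. 142.]]
```

View pics/w1.png

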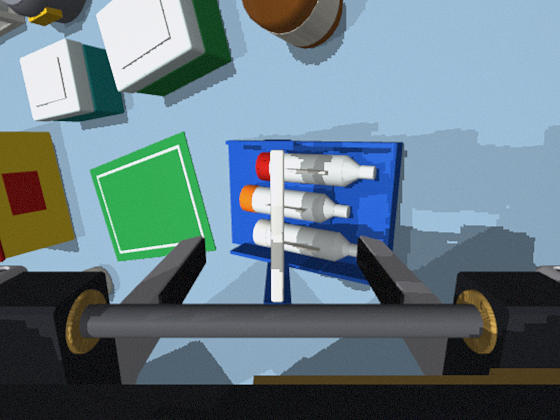

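The wrist picture shows the handle plate edge-on, upright from (277,150) to (278,302). That is about 4 mm towards tool −x from my prediction, and the closing direction and yaw agree. I'll go in and grip.

>>> apply_moves(
  increments=[
    {"tx": -0.13, "ty": 0, "tz": 0.6, "ax": 0, "ay": 0, "az": 0},
    {"tx": 0, "ty": 0, "tz": 0.6, "ax": 0, "ay": 0, "az": 0},
    {"tx": 0, "ty": 0, "tz": 0.6, "ax": 0, "ay": 0, "az": 0},
    {"tx": 0, "ty": 0, "tz": 0.54, "ax": 0, "ay": 0, "az": 0},
    {"tx": 0, "ty": 0, "tz": 0, "ax": 0, "ay": 0, "az": 0},
  ],
)

```text
time_s: 3.7
ee_pos: [0.5121, -0.4239, 0.2605]
eef_rot: [-2.643, 0.004, -0.085]
force: [-0.0, 0.1, 0.4]
grip_width: 0.0939
grip_force: 0.0
```

>>> apply_moves(
  increments=[
    {"tx": 0, "ty": 0, "tz": 0, "ax": 0, "ay": 0, "az": 0},
    {"tx": 0, "ty": 0, "tz": 0, "ax": 0, "ay": 0, "az": 0},
    {"tx": 0, "ty": 0, "tz": 0, "ax": 0, "ay": 0, "az": 0},
    {"tx": 0, "ty": 0, "tz": 0, "ax": 0, "ay": 0, "az": 0},
    {"tx": 0, "ty": 0, "tz": 0, "ax": 0, "ay": 0, "az": 0},
    {"tx": 0, "ty": 0, "tz": 0, "ax": 0, "ay": 0, "az": 0},
    {"tx": 0, "ty": 0, "tz": 0, "ax": 0, "ay": 0, "az": 0},
    {"tx": 0, "ty": 0, "tz": 0, "ax": 0, "ay": 0, "az": 0},
  ],
  jaw=1,
  force=55,
)

```text
time_s: 4.7
ee_pos: [0.512, -0.4245, 0.2617]
eef_rot: [-2.644, 0.003, -0.085]
force: [-0.0, -0.9, 0.1]
grip_width: 0.0176
grip_force: 0.0
```

```bash
cat > fk.py <<'E'
import numpy as np
from scipy.optimize import least_squares
from scipy.spatial.transform import Rotation as Ro
def R(a,t): return Ro.from_euler(a,t).as_matrix()
def fk(q,p):
    d1,a1,a2,a3,d4,d6=p
    A=R("z",q[0]);B=A@R("y",q[1]);C=B@R("y",q[2])   # link z-up at zero; pointing angle from vertical
    D=C@R("z",q[3]);E=D@R("y",q[4]);F=E@R("z",q[5])
    T=A@[a1,0,d1]+B@[0,0,a2]+C@[a3,0,d4]+F@[0,0,d6]
    return F,T
E
python3 - <<'E'
from fk import *;from station import get_obs
o=get_obs();print(o["time_s"],o["qpos"],o["ee_pos"],o["eef_rot"],o["force"],o["grip_width"])
D=[([-1.33758,.30043,1.521592,0,1.320653,-.0665636],[.162428,-.525428,.404103],[-3.1405,-.0001,.299767]),
([-.875629,.400055,1.387314,0,1.3547,.770576],[.40821,-.432286,.404365],[-3.14127,.00035,-.0754]),
([-.8186469,.73388252,1.08322942,.36268258,1.66698342,.81007328],[.51332951,-.45815747,.32462176],[-2.64481273,.00165575,-.0854114]),
(o["qpos"],o["ee_pos"],o["eef_rot"])]
def f(p): return np.concatenate([fk(q,p)[1]-t for q,t,_ in D]+[(p-x0)*1e-4])
x0=np.array([.3,0,.4,0,.4,.1])
s=least_squares(f,x0);print(s.x,s.fun*1000)
for q,t,e in D:
    F=fk(q,s.x)[0];print(np.round(F.T@Ro.from_euler("xyz",e).as_matrix(),3).tolist())
np.save("kin.npy",s.x)
E
```

```text
4.7 [-0.7864162   0.74193746  1.22241546  0.37223571  1.51957127  0.78627068] [ 0.51199776 -0.42449663  0.2617473 ] [-2.64416403e+00  2.55757940e-03 -8.54853708e-02] [-0.020468   -0.94223319  0.10007852] 0.017580891008097545
[ 0.22577559 -0.00812949  0.50534341  0.02517408  0.42500126  0.17136421] [-3.60966299e+01 -6.40715078e+00  2.98175440e+00 -2.50109653e+01
 -2.71518833e+01 -4.24142506e-01 -3.51997777e+00  1.84384604e+00
 -2.28159706e+00  5.11674024e-01 -9.42406038e-01 -2.76015068e-01
 -7.42244106e-03 -8.12949430e-04  1.05343405e-02  2.51740822e-03
  2.50012620e-03  7.13642059e-03]
[[-0.0, -1.0, 0.0], [1.0, -0.0, 0.0], [-0.0, 0.0, 1.0]]
[[0.0, -1.0, -0.0], [1.0, 0.0, -0.0], [0.0, -0.0, 1.0]]
[[0.0, -1.0, 0.0], [1.0, 0.0, -0.0], [0.0, 0.0, 1.0]]
[[0.0, -1.0, 0.0], [1.0, 0.0, 0.0], [-0.0, 0.0, 1.0]]
```

>>> apply_moves(
  increments=[
    {"tx": 0, "ty": 0, "tz": 0, "ax": 0, "ay": 0, "az": 0},
    {"tx": 0, "ty": 0, "tz": 0, "ax": 0, "ay": 0, "az": 0},
    {"tx": 0, "ty": 0, "tz": 0, "ax": 0, "ay": 0, "az": 0},
    {"tx": 0, "ty": 0, "tz": 0, "ax": 0, "ay": 0, "az": 0},
  ],
)

```text
time_s: 5.2
ee_pos: [0.5124, -0.4238, 0.2632]
eef_rot: [-2.642, 0.001, -0.084]
force: [0.3, 7.7, 12.5]
grip_width: 0.0096
grip_force: 55.0
```

```bash
cat > fk.py <<'E'
import numpy as np
from scipy.optimize import least_squares
from scipy.spatial.transform import Rotation as Ro
def R(a,t): return Ro.from_euler(a,t).as_matrix()
K=np.array([[0,-1,0],[1,0,0],[0,0,1.]])
def fk(q,p):
    d1,a1,a2,a3,d4,d6,s,w=p
    A=R("z",q[0]);B=A@R("y",q[1]);C=B@R("y",q[2])
    D=C@R("z",q[3]);E=D@R("y",q[4]);F=E@R("z",q[5])
    T=A@[a1,s,d1]+B@[0,0,a2]+C@[a3,0,d4]+E@[w,0,d6]
    return F@K,T
LO=np.array([-3.03,-.79,.23,-1.04,0,-2.55]);HI=np.array([3.03,2.21,2.52,4.18,3.07,2.55])
def ik(Rg,Tg,q0,p):
    def f(q):
        F,T=fk(q,p);return np.r_[(T-Tg)*5,Ro.from_matrix(F.T@Rg).as_rotvec()]
    s=least_squares(f,np.clip(q0,LO+1e-3,HI-1e-3),bounds=(LO,HI));return s.x,np.linalg.norm(s.fun)
E
python3 - <<'E'
from fk import *;from station import get_obs
o=get_obs();print(o["time_s"],o["ee_pos"],o["eef_rot"],o["force"],o["grip_width"],o["grip_force"])
D=[([-1.33758,.30043,1.521592,0,1.320653,-.0665636],[.162428,-.525428,.404103]),
([-.875629,.400055,1.387314,0,1.3547,.770576],[.40821,-.432286,.404365]),
([-.8186469,.73388252,1.08322942,.36268258,1.66698342,.81007328],[.51332951,-.45815747,.32462176]),
([-0.7864162,0.74193746,1.22241546,0.37223571,1.51957127,0.78627068],[ 0.51199776,-0.42449663,0.2617473])]
x0=np.array([.3,0,.45,0,.4,.15,0,0])
def f(p): return np.concatenate([fk(q,p)[1]-t for q,t in D]+[(p-x0)*1e-4])
s=least_squares(f,x0);print(np.round(s.x,4),np.round(s.fun*1000,2))
np.save("kin.npy",s.x)
E
```

```text
5.2 [ 0.5124336  -0.42384248  0.263171  ] [-2.64222919e+00  1.37342641e-03 -8.44496169e-02] [ 0.29946341  7.74388069 12.46973581] 0.009636078725853658 55.001020431518555
[0.2212 0.     0.4242 0.0409 0.4475 0.0714 0.0366 0.    ] [-0.   -0.    0.    0.    0.   -0.   -0.   -0.    0.    0.    0.   -0.
 -0.01  0.   -0.    0.    0.   -0.01  0.    0.  ]
```

```bash
cat >> h.py <<'E'
BIN=[.5429,.1882,.114]
def pose_tray(origin,yaw,th,lean=.4993):
    "TCP pose for tray origin, yaw, mouth-down pitch th"
    Rt=Ro.from_euler("ZY",[yaw,th]).as_matrix();R=Rt@toolR(0,lean)
    return R,np.asarray(origin)+Rt@[-.02,0,.105]-.18*R[:,2]
def pose_hook(rim,yaw,th,dx=0,dz=0):
    "tray turned about bead axis; bead axis at tray (.079+dx,0,.006-dz)"
    Rt=Ro.from_euler("ZY",[yaw,th]).as_matrix()
    return pose_tray(np.asarray(rim)-Rt@[.079+dx,0,.006-dz],yaw,th)
E
python3 - <<'E'
from h import *;from fk import ik,HI,LO;from station import get_obs
p=np.load("kin.npy");o=get_obs();q=o["qpos"];np.set_printoptions(suppress=True,precision=3)
R,T=pose_tray([.5214,-.3182,0],np.radians(85.16),0);print(T,o["ee_pos"],goal(o,R,T))
for s in np.linspace(0,1,7):
    org=(1-s)*np.array([.5214,-.3182,.15])+s*(np.array(BIN)-[-.0023,.079,-.03]);y=np.radians(85.16+6.6*s)
    R,T=pose_tray(org,y,0);q,e=ik(R,T,q,p);print(s,T,q,round(e,4))
for th in range(0,91,10):
    R,T=pose_hook(BIN,np.radians(91.75),np.radians(th));q,e=ik(R,T,q,p);print(th,T,q,round(e,4))
E
```

```text
[ 0.512 -0.424  0.263] [ 0.512 -0.424  0.263] (array([0. , 0.2, 0. ]), array([-0.  ,  0.07, -0.04]))
0.0 [ 0.512 -0.424  0.413] [-0.786  0.614  1.072  0.383  1.778  0.888] 0.0
0.16666666666666666 [ 0.518 -0.353  0.412] [-0.7    0.517  1.221  0.4    1.704  0.929] 0.0
0.3333333333333333 [ 0.524 -0.282  0.411] [-0.604  0.439  1.338  0.419  1.639  0.984] 0.0
0.5 [ 0.53  -0.211  0.41 ] [-0.496  0.377  1.426  0.441  1.579  1.051] 0.0
0.6666666666666666 [ 0.536 -0.139  0.409] [-0.378  0.334  1.487  0.463  1.522  1.13 ] 0.0
0.8333333333333333 [ 0.542 -0.068  0.408] [-0.253  0.31   1.521  0.483  1.466  1.217] 0.0
1.0 [0.548 0.003 0.407] [-0.123  0.306  1.528  0.5    1.412  1.31 ] 0.0
0 [0.549 0.003 0.371] [-0.123  0.339  1.572  0.507  1.346  1.273] 0.0
10 [0.547 0.051 0.399] [-0.016  0.304  1.537  0.334  1.33   1.439] 0.0
20 [0.546 0.102 0.419] [0.1   0.298 1.493 0.154 1.344 1.606] 0.0
30 [0.544 0.156 0.429] [ 0.218  0.319  1.439 -0.024  1.388  1.763] 0.0
40 [0.542 0.212 0.43 ] [ 0.332  0.366  1.377 -0.191  1.46   1.9  ] 0.0
50 [0.541 0.266 0.421] [ 0.436  0.436  1.31  -0.342  1.55   2.01 ] 0.0
60 [0.539 0.318 0.403] [ 0.527  0.523  1.238 -0.477  1.653  2.094] 0.0
70 [0.537 0.366 0.376] [ 0.603  0.624  1.164 -0.602  1.761  2.152] 0.0
80 [0.536 0.409 0.341] [ 0.664  0.734  1.088 -0.719  1.868  2.186] 0.0
90 [0.535 0.445 0.299] [ 0.711  0.849  1.013 -0.835  1.973  2.2  ] 0.0
```

>>> apply_moves(
  increments=[
    {"tx": 0, "ty": -0.24, "tz": -0.44, "ax": 0, "ay": 0, "az": 0},
    {"tx": 0, "ty": -0.479, "tz": -0.878, "ax": 0, "ay": 0, "az": 0},
    {"tx": 0, "ty": -0.479, "tz": -0.878, "ax": 0, "ay": 0, "az": 0},
    {"tx": 0, "ty": -0.479, "tz": -0.878, "ax": 0, "ay": 0, "az": 0},
    {"tx": 0, "ty": -0.479, "tz": -0.878, "ax": 0, "ay": 0, "az": 0},
    {"tx": 0, "ty": -0.24, "tz": -0.44, "ax": 0, "ay": 0, "az": 0},
    {"tx": 0, "ty": 0, "tz": 0, "ax": 0, "ay": 0, "az": 0},
  ],
)

```text
time_s: 6.08
ee_pos: [0.5123, -0.4243, 0.4123]
eef_rot: [-2.645, 0.002, -0.086]
force: [-0.7, -1.0, -5.6]
grip_width: 0.0096
grip_force: 55.0
```

>>> apply_moves(
  increments=[
    {"tx": 0.04, "ty": -0.439, "tz": 0.24, "ax": 0, "ay": -0.024, "az": -0.045},
    {"tx": 0.07, "ty": -0.878, "tz": 0.479, "ax": 0, "ay": -0.049, "az": -0.089},
    {"tx": 0.07, "ty": -0.878, "tz": 0.479, "ax": 0, "ay": -0.049, "az": -0.089},
    {"tx": 0.07, "ty": -0.878, "tz": 0.479, "ax": 0, "ay": -0.049, "az": -0.089},
    {"tx": 0.07, "ty": -0.878, "tz": 0.479, "ax": 0, "ay": -0.049, "az": -0.089},
    {"tx": 0.07, "ty": -0.878, "tz": 0.479, "ax": 0, "ay": -0.049, "az": -0.089},
    {"tx": 0.07, "ty": -0.878, "tz": 0.479, "ax": 0, "ay": -0.049, "az": -0.089},
    {"tx": 0.07, "ty": -0.878, "tz": 0.479, "ax": 0, "ay": -0.049, "az": -0.089},
    {"tx": 0.07, "ty": -0.878, "tz": 0.479, "ax": 0, "ay": -0.049, "az": -0.089},
    {"tx": 0.07, "ty": -0.878, "tz": 0.479, "ax": 0, "ay": -0.049, "az": -0.089},
  ],
)

```text
time_s: 7.32
ee_pos: [0.5458, -0.1387, 0.41]
eef_rot: [-2.643, 0.005, -0.0]
force: [0.1, 0.1, -5.2]
grip_width: 0.0098
grip_force: 55.0
```

>>> apply_moves(
  increments=[
    {"tx": 0.07, "ty": -0.878, "tz": 0.479, "ax": 0, "ay": -0.049, "az": -0.089},
    {"tx": 0.07, "ty": -0.878, "tz": 0.479, "ax": 0, "ay": -0.049, "az": -0.089},
    {"tx": 0.07, "ty": -0.878, "tz": 0.479, "ax": 0, "ay": -0.049, "az": -0.089},
    {"tx": 0.04, "ty": -0.439, "tz": 0.24, "ax": 0, "ay": -0.024, "az": -0.045},
    {"tx": 0, "ty": 0, "tz": 0, "ax": 0, "ay": 0, "az": 0},
    {"tx": 0, "ty": 0, "tz": 0, "ax": 0, "ay": 0, "az": 0},
  ],
)

```text
time_s: 8.07
ee_pos: [0.5524, -0.0362, 0.4108]
eef_rot: [-2.644, 0.003, 0.029]
force: [0.9, -0.5, -4.9]
grip_width: 0.0093
grip_force: 55.0
```

Run:
```python
from h import *;from station import get_obs,camera;import pickle
o=get_obs();w=camera("wrist");s=camera("side");pickle.dump((o,w,s),open("w2.pkl","wb"))
im=np.hstack([w["pixels"][40:340,:420],s["pixels"][120:420,150:450]])
cv2.imwrite("pics/w2.png",im[:,:,::-1])
print(o["time_s"],o["ee_pos"],o["eef_rot"],o["force"],o["moment"],o["grip_width"])
```

```text
8.075 [ 0.55242141 -0.03615206  0.41076844] [-2.64405861  0.00347453  0.02910473] [ 0.90215309 -0.53950377 -4.87882322] [-0.64147784 -0.01078961 -0.02433594] 0.009321295924610474
```

View pics/w2.png

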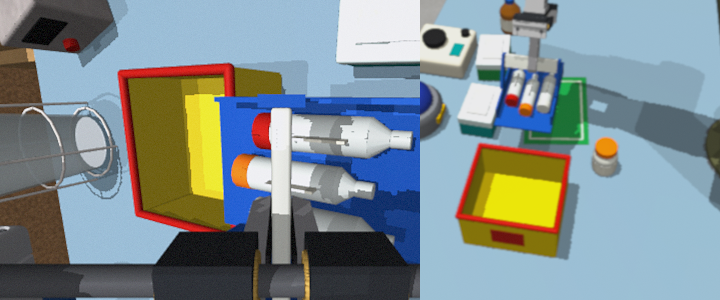

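The wrist picture shows the bin rim corners at crop (120,70), (233,66) and (137,215), with the tray mouth edge at about column 220. In the side view the tray hangs level above the mat, in front of the bin, with the tubes in place.

Run:
```python
from h import *;import pickle
np.set_printoptions(suppress=True,precision=4)
o,w,s=pickle.load(open("w2.pkl","rb"))
r=lambda c,b:mask(c,(0,150,90),(8,255,255),b)|mask(c,(172,150,90),(180,255,255),b)
m=r(w,(100,95,238,290));ys,xs=np.nonzero(m)
P=plane(w,np.c_[xs,ys],.118,o)[:,:2]
th=np.radians(1.75);Q=P@np.array([[np.cos(th),-np.sin(th)],[np.sin(th),np.cos(th)]]) # coords along bin y-ish
print("wrist rim px box",np.percentile(Q,[.5,99.5],axis=0))
# outer line of far rim: angle
rows=range(125,240,4);far=plane(w,[[xs[ys==k].min(),k] for k in rows],.116,o)
f=np.polyfit(far[:,0],far[:,1],1);print("far slope deg",np.degrees(np.arctan(f[0])),"y at .54",np.polyval(f,.54))
col=range(140,228,4);sd=plane(w,[[k,ys[xs==k].min()] for k in col],.116,o);g=np.polyfit(sd[:,1],sd[:,0],1);print("side slope",np.degrees(np.arctan(-g[0])),"x",np.polyval(g,.28))
q=big(r(s,(185,260,330,385)));b=rect(plane(s,q,.117));print("side rim",b)
d=pickle.load(open("d0.pkl","rb"));q=big(r(d["scene"],(308,122,412,215)))
for z in(.114,.12):print("scene",rect(plane(d["scene"],q,z)))
# tray mouth
mb=mask(w,(105,130,60),(125,255,255),(205,130,300,290))
R,T=Ro.from_euler("xyz",o["eef_rot"]).as_matrix(),o["ee_pos"]
Rt=R@toolR(0,.4993).T;org=T+.18*R[:,2]-Rt@[-.02,0,.105];print("tray origin",org,Ro.from_matrix(Rt).as_euler("ZYX",degrees=True))
C=[org+Rt@np.array(v) for v in([.095,.063,.016],[.095,-.063,.016])];print("mouth pred px",project(w,C,o),C)
for k in(150,180,210,240,258):x=np.nonzero(mb[k])[0];print(k,x.min() if len(x) else None)
```

```text
wrist rim px box [[0.4443 0.1634]
 [0.6519 0.3547]]
far slope deg 2.190083619946505 y at .54 0.37341111210874284
side slope 1.8371280913625587 x 0.6435831770428594
side rim (array([539.7, 279.6]), array([208.5, 191.4]), 1.8, [[433.0, 372.0], [439.0, 181.0], [647.0, 187.0], [641.0, 378.0]])
scene (array([538.8, 278. ]), array([209.2, 189.6]), 1.7, [[432.0, 370.0], [437.0, 180.0], [646.0, 186.0], [641.0, 376.0]])
scene (array([542.6, 273.4]), array([207.8, 188.4]), 1.7, [[436.0, 365.0], [441.0, 176.0], [649.0, 182.0], [644.0, 371.0]])
tray origin [0.5484 0.0695 0.1476] [91.6679  0.1012  0.1991]
mouth pred px [[223.8641 267.2074]
 [217.963  141.5941]] [array([0.4827, 0.1627, 0.1636]), array([0.6087, 0.1663, 0.1632])]
150 220
180 221
210 223
240 224
258 225
```

>>> apply_moves(
  increments=[
    {"tx": -0.05, "ty": -0.527, "tz": 0.287, "ax": 0, "ay": 0, "az": 0},
    {"tx": -0.05, "ty": -0.527, "tz": 0.287, "ax": 0, "ay": 0, "az": 0},
    {"tx": 0, "ty": 0.176, "tz": 0.322, "ax": 0, "ay": 0, "az": 0},
    {"tx": 0, "ty": 0.176, "tz": 0.322, "ax": 0, "ay": 0, "az": 0},
    {"tx": 0, "ty": 0.176, "tz": 0.322, "ax": 0, "ay": 0, "az": 0},
    {"tx": 0, "ty": 0, "tz": 0, "ax": 0, "ay": 0, "az": 0},
    {"tx": 0, "ty": 0, "tz": 0, "ax": 0, "ay": 0, "az": 0},
  ],
)

```text
time_s: 9.05
ee_pos: [0.5484, 0.0002, 0.3782]
eef_rot: [-2.644, 0.003, 0.029]
force: [0.6, -0.3, -4.8]
grip_width: 0.0099
grip_force: 55.0
```

```bash
cat >> h.py <<'E'
def tray_now(o):
    R,T=Ro.from_euler("xyz",o["eef_rot"]).as_matrix(),o["ee_pos"]
    Rt=R@toolR(0,.4993).T;org=T+.18*R[:,2]-Rt@[-.02,0,.105]
    return org,Rt,Ro.from_matrix(Rt).as_euler("ZYX",degrees=True)
def report():
    from station import get_obs
    o=get_obs();g,Rt,e=tray_now(o);np.set_printoptions(suppress=True,precision=4)
    print(o["time_s"],"tray",g,e,"bead pt",g+Rt@[.079,0,.006],"F",o["force"],"M",o["moment"],o["grip_width"]);return o
E
python3 -c "from h import *;report()"
```

```text
9.05 tray [0.5446 0.1059 0.115 ] [91.6878  0.0894  0.1621] bead pt [0.5422 0.1848 0.1208] F [ 0.6428 -0.2936 -4.8301] M [-0.652   0.0457 -0.0097] 0.009914916222630864
```

>>> apply_moves(
  increments=[
    {"tx": 0, "ty": 0.032, "tz": 0.0585, "ax": 0, "ay": 0, "az": 0},
    {"tx": 0, "ty": 0.032, "tz": 0.0585, "ax": 0, "ay": 0, "az": 0},
    {"tx": 0, "ty": 0.032, "tz": 0.0585, "ax": 0, "ay": 0, "az": 0},
    {"tx": 0, "ty": 0, "tz": 0, "ax": 0, "ay": 0, "az": 0},
  ],
)

```text
time_s: 9.55
ee_pos: [0.5483, 0.0003, 0.3718]
eef_rot: [-2.644, 0.003, 0.03]
force: [-0.3, 0.5, -4.8]
grip_width: 0.0093
grip_force: 55.0
```

>>> apply_moves(
  increments=[
    {"tx": 0, "ty": 0.016, "tz": 0.029, "ax": 0, "ay": 0, "az": 0},
    {"tx": 0, "ty": 0, "tz": 0, "ax": 0, "ay": 0, "az": 0},
  ],
)

```text
time_s: 9.8
ee_pos: [0.5483, 0.0003, 0.3713]
eef_rot: [-2.644, 0.003, 0.03]
force: [-0.5, -1.1, -0.6]
grip_width: 0.0096
grip_force: 55.0
```

>>> apply_moves(
  increments=[
    {"tx": 0, "ty": -0.029, "tz": 0.016, "ax": 0, "ay": 0, "az": 0},
    {"tx": 0, "ty": -0.029, "tz": 0.016, "ax": 0, "ay": 0, "az": 0},
    {"tx": 0, "ty": 0, "tz": 0, "ax": 0, "ay": 0, "az": 0},
  ],
)

```text
time_s: 10.18
ee_pos: [0.5483, 0.0023, 0.3713]
eef_rot: [-2.644, 0.002, 0.03]
force: [-0.0, -2.3, 2.5]
grip_width: 0.0094
grip_force: 55.0
```

>>> apply_moves(
  increments=[
    {"tx": 0, "ty": -0.029, "tz": 0.016, "ax": 0, "ay": 0, "az": 0},
    {"tx": 0, "ty": 0, "tz": 0, "ax": 0, "ay": 0, "az": 0},
  ],
)

```text
time_s: 10.42
ee_pos: [0.5483, 0.0033, 0.3712]
eef_rot: [-2.644, 0.002, 0.03]
force: [1.3, -4.0, 3.3]
grip_width: 0.01
grip_force: 55.0
```

```bash
python3 -c "from h import *;report()"
```

```text
10.425 tray [0.5445 0.109  0.108 ] [91.7018  0.0864  0.1431] bead pt [0.5421 0.188  0.1139] F [ 1.3138 -4.0297  3.2692] M [-0.06   -0.0874 -0.0516] 0.009974656319316995
```

>>> apply_moves(
  increments=[
    {"tx": 0, "ty": -0.029, "tz": 0.016, "ax": 0, "ay": 0, "az": 0},
    {"tx": 0, "ty": 0, "tz": 0, "ax": 0, "ay": 0, "az": 0},
  ],
)

```text
time_s: 10.68
ee_pos: [0.5483, 0.0041, 0.3714]
eef_rot: [-2.644, 0.002, 0.03]
force: [1.2, -7.5, 6.0]
grip_width: 0.0096
grip_force: 55.0
```

>>> apply_moves(
  increments=[
    {"tx": 0, "ty": -0.029, "tz": 0.016, "ax": 0, "ay": 0, "az": 0},
    {"tx": 0, "ty": 0, "tz": 0, "ax": 0, "ay": 0, "az": 0},
  ],
)

```text
time_s: 10.92
ee_pos: [0.5483, 0.0046, 0.3718]
eef_rot: [-2.646, 0.001, 0.029]
force: [0.1, -12.3, 9.4]
grip_width: 0.0094
grip_force: 55.0
```

```bash
python3 -c "from h import *;report()"
```

```text
10.925 tray [0.5448 0.1098 0.1084] [91.6766  0.1923  0.0815] bead pt [0.5425 0.1888 0.1141] F [  0.1009 -12.3341   9.4369] M [-1.3087  0.1946  0.1915] 0.009449962275836148
```

>>> apply_moves(
  increments=[
    {"tx": 0, "ty": -0.733, "tz": -0.066, "ax": -0.8, "ay": 0, "az": 0},
    {"tx": 0, "ty": -0.733, "tz": -0.066, "ax": -0.8, "ay": 0, "az": 0},
    {"tx": 0, "ty": -0.733, "tz": -0.066, "ax": -0.8, "ay": 0, "az": 0},
    {"tx": 0, "ty": 0, "tz": 0, "ax": 0, "ay": 0, "az": 0},
    {"tx": 0, "ty": 0, "tz": 0, "ax": 0, "ay": 0, "az": 0},
  ],
)

```text
time_s: 11.55
ee_pos: [0.5466, 0.0623, 0.4045]
eef_rot: [-2.855, 0.001, 0.03]
force: [0.6, -10.1, 8.5]
grip_width: 0.0098
grip_force: 55.0
```

```bash
python3 -c "from h import *;report()"
```

```text
11.55 tray [0.5448 0.1106 0.125 ] [91.7308 12.1751  0.0669] bead pt [0.5425 0.189  0.1142] F [  0.6413 -10.0872   8.5018] M [-1.5236  0.001   0.1264] 0.009813513333421285
```

Rotation about the bead works and the preload holds steady.

>>> apply_moves(
  increments=[
    {"tx": 0, "ty": -0.733, "tz": -0.066, "ax": -0.8, "ay": 0, "az": 0},
    {"tx": 0, "ty": -0.733, "tz": -0.066, "ax": -0.8, "ay": 0, "az": 0},
    {"tx": 0, "ty": -0.733, "tz": -0.066, "ax": -0.8, "ay": 0, "az": 0},
    {"tx": 0, "ty": -0.733, "tz": -0.066, "ax": -0.8, "ay": 0, "az": 0},
    {"tx": 0, "ty": -0.733, "tz": -0.066, "ax": -0.8, "ay": 0, "az": 0},
    {"tx": 0, "ty": -0.733, "tz": -0.066, "ax": -0.8, "ay": 0, "az": 0},
    {"tx": 0, "ty": 0, "tz": 0, "ax": 0, "ay": 0, "az": 0},
    {"tx": 0, "ty": 0, "tz": 0, "ax": 0, "ay": 0, "az": 0},
  ],
)

```text
time_s: 12.55
ee_pos: [0.5428, 0.1914, 0.4309]
eef_rot: [3.01, 0.002, 0.03]
force: [-0.2, -4.1, 9.1]
grip_width: 0.0099
grip_force: 55.0
```

```bash
python3 -c "from h import *;report()"
```

```text
12.55 tray [0.5443 0.122  0.1559] [91.8319 36.1547  0.1554] bead pt [0.5421 0.1893 0.1142] F [-0.1578 -4.0813  9.0932] M [-1.3828 -0.0307  0.0022] 0.009945606003349027
```

>>> apply_moves(
  increments=[
    {"tx": 0, "ty": -0.733, "tz": -0.066, "ax": -0.8, "ay": 0, "az": 0},
    {"tx": 0, "ty": -0.733, "tz": -0.066, "ax": -0.8, "ay": 0, "az": 0},
    {"tx": 0, "ty": -0.733, "tz": -0.066, "ax": -0.8, "ay": 0, "az": 0},
    {"tx": 0, "ty": -0.733, "tz": -0.066, "ax": -0.8, "ay": 0, "az": 0},
    {"tx": 0, "ty": -0.733, "tz": -0.066, "ax": -0.8, "ay": 0, "az": 0},
    {"tx": 0, "ty": 0, "tz": 0, "ax": 0, "ay": 0, "az": 0},
    {"tx": 0, "ty": 0, "tz": 0, "ax": 0, "ay": 0, "az": 0},
    {"tx": 0, "ty": 0, "tz": 0, "ax": 0, "ay": 0, "az": 0},
  ],
)

```text
time_s: 13.55
ee_pos: [0.5394, 0.2995, 0.411]
eef_rot: [2.661, 0.003, 0.03]
force: [-0.5, -2.1, 8.8]
grip_width: 0.0094
grip_force: 55.0
```

```bash
python3 -c "from h import *;report()"
```

```text
13.55 tray [0.5435 0.1403 0.1763] [91.9763 56.1333  0.3061] bead pt [0.5418 0.1893 0.114 ] F [-0.4603 -2.0687  8.7854] M [-1.0996 -0.0873 -0.0238] 0.009357706269954283
```

>>> apply_moves(
  increments=[
    {"tx": 0, "ty": -0.733, "tz": -0.066, "ax": -0.8, "ay": 0, "az": 0},
    {"tx": 0, "ty": -0.733, "tz": -0.066, "ax": -0.8, "ay": 0, "az": 0},
    {"tx": 0, "ty": -0.733, "tz": -0.066, "ax": -0.8, "ay": 0, "az": 0},
    {"tx": 0, "ty": -0.733, "tz": -0.066, "ax": -0.8, "ay": 0, "az": 0},
    {"tx": 0, "ty": -0.733, "tz": -0.066, "ax": -0.8, "ay": 0, "az": 0},
    {"tx": 0, "ty": -0.733, "tz": -0.066, "ax": -0.8, "ay": 0, "az": 0},
    {"tx": 0, "ty": 0, "tz": 0, "ax": 0, "ay": 0, "az": 0},
    {"tx": 0, "ty": 0, "tz": 0, "ax": 0, "ay": 0, "az": 0},
    {"tx": 0, "ty": 0, "tz": 0, "ax": 0, "ay": 0, "az": 0},
    {"tx": 0, "ty": 0, "tz": 0, "ax": 0, "ay": 0, "az": 0},
    {"tx": 0, "ty": 0, "tz": 0, "ax": 0, "ay": 0, "az": 0},
    {"tx": 0, "ty": 0, "tz": 0, "ax": 0, "ay": 0, "az": 0},
  ],
)

```text
time_s: 15.05
ee_pos: [0.5358, 0.4107, 0.3402]
eef_rot: [2.242, 0.004, 0.03]
force: [0.1, 1.1, 6.0]
grip_width: 0.0098
grip_force: 55.0
```

Run:
```python
from h import *;from station import camera
o=report();s=camera("scene");w=camera("wrist");sd=camera("side")
a=cv2.resize(s["pixels"][90:250,270:430],(266,266));b=cv2.resize(w["pixels"],(355,266));c=cv2.resize(sd["pixels"][230:400,170:330],(170,266))
cv2.imwrite("pics/tip.png",np.hstack([a,b,c])[:,:,::-1])
```

```text
15.05 tray [0.5424 0.1699 0.1906] [92.9392 80.1334  1.245 ] bead pt [0.5415 0.1893 0.1138] F [0.0786 1.0616 5.9928] M [-0.8382 -0.0095 -0.0419] 0.009754206823779631
```

View pics/tip.png

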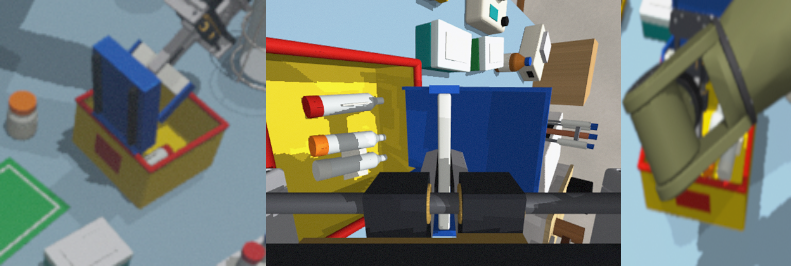

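The wrist picture shows all three tubes (red, orange and white caps) lying in the bin, and the tray floor is empty. I'll lift straight up off the rim, then turn back to level.

>>> apply_moves(
  increments=[
    {"tx": 0, "ty": 0.26, "tz": -0.21, "ax": 0, "ay": 0, "az": 0},
    {"tx": 0, "ty": 0.52, "tz": -0.42, "ax": 0, "ay": 0, "az": 0},
    {"tx": 0, "ty": 0.65, "tz": -0.52, "ax": 0, "ay": 0, "az": 0},
    {"tx": 0, "ty": 0.65, "tz": -0.52, "ax": 0, "ay": 0, "az": 0},
    {"tx": 0, "ty": 0, "tz": 0, "ax": 0, "ay": 0, "az": 0},
  ],
)

```text
time_s: 15.82
ee_pos: [0.536, 0.4108, 0.4233]
eef_rot: [2.246, -0.001, 0.03]
force: [0.7, -0.1, -4.1]
grip_width: 0.0094
grip_force: 55.0
```

>>> apply_moves(
  increments=[
    {"tx": 0, "ty": 0.728, "tz": 0.118, "ax": 0.8, "ay": 0, "az": 0},
    {"tx": 0, "ty": 0.728, "tz": 0.118, "ax": 0.8, "ay": 0, "az": 0},
    {"tx": 0, "ty": 0.728, "tz": 0.118, "ax": 0.8, "ay": 0, "az": 0},
    {"tx": 0, "ty": 0.728, "tz": 0.118, "ax": 0.8, "ay": 0, "az": 0},
    {"tx": 0, "ty": 0.728, "tz": 0.118, "ax": 0.8, "ay": 0, "az": 0},
    {"tx": 0, "ty": 0.728, "tz": 0.118, "ax": 0.8, "ay": 0, "az": 0},
    {"tx": 0, "ty": 0.728, "tz": 0.118, "ax": 0.8, "ay": 0, "az": 0},
    {"tx": 0, "ty": 0.728, "tz": 0.118, "ax": 0.8, "ay": 0, "az": 0},
    {"tx": 0, "ty": 0.728, "tz": 0.118, "ax": 0.8, "ay": 0, "az": 0},
    {"tx": 0, "ty": 0.728, "tz": 0.118, "ax": 0.8, "ay": 0, "az": 0},
    {"tx": 0, "ty": 0, "tz": 0, "ax": 0, "ay": 0, "az": 0},
  ],
)

```text
time_s: 17.2
ee_pos: [0.5425, 0.2123, 0.5091]
eef_rot: [2.941, 0.004, 0.028]
force: [0.2, 0.0, -3.1]
grip_width: 0.0097
grip_force: 55.0
```

```bash
python3 -c "from h import *;report()"
```

```text
17.2 tray [0.5439 0.124  0.2396] [91.7724 40.1242  0.2791] bead pt [0.542  0.1883 0.1932] F [ 0.2498  0.0157 -3.0559] M [ 0.3968 -0.     -0.0471] 0.009712298593135153
```

>>> apply_moves(
  increments=[
    {"tx": 0, "ty": 0.728, "tz": 0.118, "ax": 0.8, "ay": 0, "az": 0},
    {"tx": 0, "ty": 0.728, "tz": 0.118, "ax": 0.8, "ay": 0, "az": 0},
    {"tx": 0, "ty": 0.728, "tz": 0.118, "ax": 0.8, "ay": 0, "az": 0},
    {"tx": 0, "ty": 0.728, "tz": 0.118, "ax": 0.8, "ay": 0, "az": 0},
    {"tx": 0, "ty": 0.728, "tz": 0.118, "ax": 0.8, "ay": 0, "az": 0},
    {"tx": 0, "ty": 0.728, "tz": 0.118, "ax": 0.8, "ay": 0, "az": 0},
    {"tx": 0, "ty": 0.728, "tz": 0.118, "ax": 0.8, "ay": 0, "az": 0},
    {"tx": 0, "ty": 0.728, "tz": 0.118, "ax": 0.8, "ay": 0, "az": 0},
    {"tx": 0, "ty": 0.728, "tz": 0.118, "ax": 0.8, "ay": 0, "az": 0},
    {"tx": 0, "ty": 0.728, "tz": 0.118, "ax": 0.8, "ay": 0, "az": 0},
    {"tx": 0, "ty": 0, "tz": 0, "ax": 0, "ay": 0, "az": 0},
    {"tx": 0, "ty": 0, "tz": 0, "ax": 0, "ay": 0, "az": 0},
  ],
)

```text
time_s: 18.7
ee_pos: [0.5485, 0.0056, 0.4508]
eef_rot: [-2.646, 0.004, 0.031]
force: [-0.0, 0.2, -3.4]
grip_width: 0.0098
grip_force: 55.0
```

Run:
```python
from h import *
o=report();y=np.radians(100.65)
R,T=pose_tray([.5125,-.0443,.10],y,0);print(T,goal(o,R,T))
from fk import ik;print(ik(R,T,o["qpos"],np.load("kin.npy")))
R,T=pose_tray([.5125,-.0443,.0],y,0);print(ik(R,T,o["qpos"],np.load("kin.npy")))
```

```text
18.7 tray [0.5443 0.1108 0.1874] [91.7635  0.2165  0.2114] bead pt [0.5419 0.1897 0.1931] F [-0.0278  0.2011 -3.3867] M [-0.539   0.0212 -0.0181] 0.009801320708150936
[ 0.5321 -0.1487  0.363 ] (array([-20.8, 177. ,   4.2]), array([ 0.2 , -4.06, -7.91]))
(array([-0.3908,  0.3852,  1.5275,  0.4135,  1.5224,  0.9119]), np.float64(1.6490776453541122e-10))
(array([-0.3908,  0.5058,  1.6089,  0.4252,  1.3378,  0.829 ]), np.float64(1.3535747494969891e-15))
```

>>> apply_moves(
  increments=[
    {"tx": -0.099, "ty": 0.843, "tz": 0.02, "ax": 0, "ay": 0, "az": 0},
    {"tx": -0.099, "ty": 0.843, "tz": 0.02, "ax": 0, "ay": 0, "az": 0},
    {"tx": -0.099, "ty": 0.843, "tz": 0.02, "ax": 0, "ay": 0, "az": 0},
    {"tx": -0.099, "ty": 0.843, "tz": 0.02, "ax": 0, "ay": 0, "az": 0},
    {"tx": -0.099, "ty": 0.843, "tz": 0.02, "ax": 0, "ay": 0, "az": 0},
    {"tx": -0.099, "ty": 0.843, "tz": 0.02, "ax": 0, "ay": 0, "az": 0},
    {"tx": -0.099, "ty": 0.843, "tz": 0.02, "ax": 0.01, "ay": 0, "az": 0},
    {"tx": 0, "ty": 0, "tz": 0, "ax": 0.01, "ay": -0.27, "az": -0.53},
    {"tx": 0, "ty": 0, "tz": 0, "ax": 0.01, "ay": -0.27, "az": -0.53},
    {"tx": 0, "ty": 0, "tz": 0, "ax": 0.01, "ay": -0.27, "az": -0.53},
    {"tx": 0, "ty": 0, "tz": 0, "ax": 0, "ay": 0, "az": 0},
    {"tx": 0, "ty": 0, "tz": 0, "ax": 0, "ay": 0, "az": 0},
  ],
)

```text
time_s: 20.2
ee_pos: [0.5321, -0.1488, 0.3627]
eef_rot: [-2.641, -0.001, 0.185]
force: [-0.6, 0.4, -3.4]
grip_width: 0.0098
grip_force: 55.0
```

Run:
```python
from h import *;from station import camera;import pickle
o=report();w=camera("wrist");s=camera("side");sc=camera("scene");pickle.dump((o,w,s,sc),open("w3.pkl","wb"))
im=np.hstack([w["pixels"][60:360,:440],s["pixels"][120:420,170:470]]);cv2.imwrite("pics/w3.png",im[:,:,::-1])
g,Rt,e=tray_now(o)
for v in([.095,.063,.016],[.095,-.063,.016],[.075,.063,.046],[-.095,.063,.046],[-.095,-.063,.046]):
    print(v,project(w,g+Rt@v,o)[0],project(s,g+Rt@v)[0])
R,T=pose_tray([.5125,-.0443,.006],np.radians(100.65),0);print(goal(o,R,T))
```

```text
20.2 tray [ 0.5129 -0.0441  0.0998] [100.607   -0.0666  -0.0778] bead pt [0.4983 0.0335 0.1059] F [-0.61    0.405  -3.4328] M [-0.5321 -0.0481  0.0168] 0.009782270997715642
[0.095, 0.063, 0.016] [223.8843 267.2447] [313.3116 227.2994]
[0.095, -0.063, 0.016] [217.9811 141.6389] [260.3773 226.6317]
[0.075, 0.063, 0.046] [220.3121 283.6768] [313.7008 212.6015]
[-0.095, 0.063, 0.046] [423.6966 342.0955] [311.735  163.8095]
[-0.095, -0.063, 0.046] [449.1149 146.3548] [262.856  163.2068]
(array([-0.1, 44.8, 82.3]), array([-0.07, -0.09, -0.  ]))
```

View pics/w3.png

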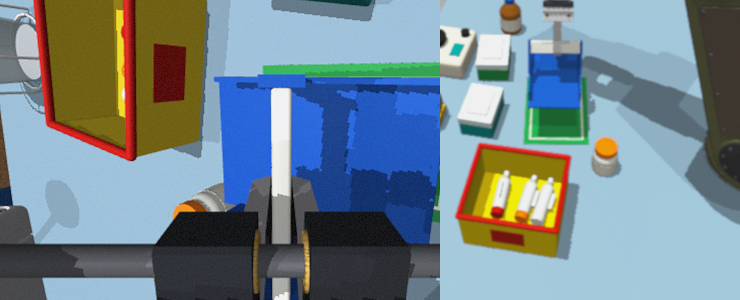

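Both views are fine: the three tubes are inside the bin, and the empty tray is level over the mat. The side view shows the tray's front corners about 2–3 px left of the prediction, so I'll check the lateral offset.

Run:
```python
from h import *;import pickle
np.set_printoptions(suppress=True,precision=2)
o,w,s,sc=pickle.load(open("w3.pkl","rb"));g,Rt,e=tray_now(o)
m=mask(s,(105,120,40),(125,255,255),(240,150,330,240))
for k in (215,220,223,225,226,227,228):
    x=np.nonzero(m[k])[0];print("side",k,(x.min(),x.max()) if len(x) else None)
mw=mask(w,(105,120,40),(125,255,255),(205,120,300,290))
for k in(222,226,230,240,250):
    y=np.nonzero(mw[:,k])[0];print("wrist col",k,y.min(),y.max())
for z in(.012,.016):
  for y in(.063,-.063):
    print(z,y,project(w,[g+Rt@[x,y,z] for x in(.095,.08)],o).ravel(),project(s,[g+Rt@[.095,y,z]])[0])
print("wall top",project(w,[g+Rt@[x,-.063,.046] for x in(.075,.05)],o).ravel(),project(w,[g+Rt@[.0,-.063,.046]],o))
print("px per mm",project(s,[g+Rt@[.095,.0,.016],g+Rt@[.095,.01,.016]]),project(w,[g+Rt@[.09,.0,.016],g+Rt@[.09,.01,.016]],o))
# first look: same check with tray on bench from d0 & mat now in side view
q=big(cv2.morphologyEx(mask(s,(45,100,30),(80,255,255),(240,215,330,270)),cv2.MORPH_CLOSE,np.ones((7,7))))
P=plane(s,q,.001);print("mat front part",rect(P))
```

```text
side 215 (np.int64(260), np.int64(309))
side 220 (np.int64(260), np.int64(309))
side 223 (np.int64(259), np.int64(309))
side 225 (np.int64(259), np.int64(309))
side 226 (np.int64(259), np.int64(309))
side 227 (np.int64(260), np.int64(309))
side 228 (np.int64(309), np.int64(309))
wrist col 222 136 221
wrist col 226 137 262
wrist col 230 137 271
wrist col 240 137 271
wrist col 250 137 248
0.012 0.063 [226.34 265.83 238.07 268.77] [313.23 228.39]
0.012 -0.063 [220.76 141.56 233.62 141.74] [260.41 227.73]
0.016 0.063 [223.88 267.24 235.7  270.24] [313.31 227.3 ]
0.016 -0.063 [217.98 141.64 230.93 141.82] [260.38 226.63]
wall top [213.16 142.57 238.07 142.97] [[295.96 143.9 ]]
px per mm [[286.84 226.97]
 [291.04 227.02]] [[225.14 208.17]
 [225.57 218.11]]
mat front part (array([507.4,  -8.7]), array([164.8, 165.3]), 11.4, [[410.0, 56.0], [443.0, -106.0], [605.0, -73.0], [572.0, 89.0]])
```

>>> apply_moves(
  increments=[
    {"tx": -0.04, "ty": 0.373, "tz": 0.686, "ax": 0, "ay": 0, "az": 0},
    {"tx": -0.04, "ty": 0.373, "tz": 0.686, "ax": 0, "ay": 0, "az": 0},
    {"tx": -0.04, "ty": 0.373, "tz": 0.686, "ax": 0, "ay": 0, "az": 0},
    {"tx": -0.04, "ty": 0.373, "tz": 0.686, "ax": 0, "ay": 0, "az": 0},
    {"tx": 0, "ty": 0, "tz": 0, "ax": 0, "ay": 0, "az": 0},
    {"tx": 0, "ty": 0, "tz": 0, "ax": 0, "ay": 0, "az": 0},
  ],
)

```text
time_s: 21.1
ee_pos: [0.5276, -0.15, 0.2698]
eef_rot: [-2.641, -0.002, 0.185]
force: [0.1, -0.3, -3.0]
grip_width: 0.01
grip_force: 55.0
```

>>> apply_moves(
  increments=[
    {"tx": 0, "ty": 0.032, "tz": 0.0585, "ax": 0, "ay": 0, "az": 0},
    {"tx": 0, "ty": 0.032, "tz": 0.0585, "ax": 0, "ay": 0, "az": 0},
    {"tx": 0, "ty": 0, "tz": 0, "ax": 0, "ay": 0, "az": 0},
  ],
)

```text
time_s: 21.48
ee_pos: [0.5273, -0.1499, 0.2648]
eef_rot: [-2.64, -0.001, 0.185]
force: [0.3, 0.4, -3.5]
grip_width: 0.0094
grip_force: 55.0
```

Run:
```python
from h import *;from station import camera
o=report();w=camera("wrist");g,Rt,e=tray_now(o)
mw=mask(w,(105,120,40),(125,255,255),(205,120,300,290))
print([np.nonzero(mw[:,k])[0].min() for k in(226,240,250)])
R,T=pose_tray([.5125,-.0443,.0],np.radians(100.65),0);print(goal(o,R,T))
# mat green right-side strip visible along tray wall: mat edge in world
q=mask(w,(45,100,30),(80,255,255));ys,xs=np.nonzero(q)
for k in(280,320,360,400):
    y=ys[xs==k];
    if len(y):print(k,y.min(),Rt.T@(plane(w,[[k,y.min()]],.001,o)[0]-np.array([.5125,-.0443,0])))
```

```text
21.475 tray [ 0.508  -0.0449  0.002 ] [100.6235  -0.1167  -0.0802] bead pt [0.4934 0.0327 0.0081] F [ 0.2931  0.3717 -3.5092] M [-0.5297 -0.1149  0.0363] 0.009378869861592249
[np.int64(137), np.int64(137), np.int64(137)]
(array([5. , 0.6, 1.7]), array([-0.12, -0.08,  0.02]))
280 115 [ 0.0389 -0.0814  0.0008]
320 114 [ 0.0015 -0.0812  0.0009]
360 112 [-0.0312 -0.0817  0.0009]
400 111 [-0.0603 -0.0814  0.001 ]
```

>>> apply_moves(
  increments=[
    {"tx": 0, "ty": 0.018, "tz": 0.034, "ax": 0, "ay": 0, "az": 0},
    {"tx": 0, "ty": 0.018, "tz": 0.034, "ax": 0, "ay": 0, "az": 0},
    {"tx": 0, "ty": 0, "tz": 0, "ax": 0, "ay": 0, "az": 0},
  ],
)

```text
time_s: 21.9
ee_pos: [0.5274, -0.1498, 0.263]
eef_rot: [-2.64, -0.002, 0.186]
force: [0.8, 1.3, 4.5]
grip_width: 0.0097
grip_force: 55.0
```

>>> apply_moves(
  increments=[
    {"tx": 0, "ty": 0.008, "tz": 0.015, "ax": 0, "ay": 0, "az": 0},
    {"tx": 0, "ty": 0, "tz": 0, "ax": 0, "ay": 0, "az": 0},
  ],
)

```text
time_s: 22.15
ee_pos: [0.5275, -0.1498, 0.2629]
eef_rot: [-2.64, -0.003, 0.186]
force: [-0.4, 0.3, 10.5]
grip_width: 0.0097
grip_force: 55.0
```

>>> apply_moves(
  increments=[
    {"tx": 0, "ty": 0, "tz": 0, "ax": 0, "ay": 0, "az": 0},
    {"tx": 0, "ty": 0, "tz": 0, "ax": 0, "ay": 0, "az": 0},
    {"tx": 0, "ty": 0, "tz": 0, "ax": 0, "ay": 0, "az": 0},
    {"tx": 0, "ty": 0, "tz": 0, "ax": 0, "ay": 0, "az": 0},
    {"tx": 0, "ty": 0, "tz": 0, "ax": 0, "ay": 0, "az": 0},
    {"tx": 0, "ty": 0, "tz": 0, "ax": 0, "ay": 0, "az": 0},
    {"tx": 0, "ty": 0, "tz": 0, "ax": 0, "ay": 0, "az": 0},
    {"tx": 0, "ty": 0, "tz": 0, "ax": 0, "ay": 0, "az": 0},
  ],
  jaw=0.4,
)

```text
time_s: 23.15
ee_pos: [0.5273, -0.1498, 0.2619]
eef_rot: [-2.64, -0.001, 0.185]
force: [-0.4, -0.7, 0.3]
grip_width: 0.0566
grip_force: 0.0
```

>>> apply_moves(
  increments=[
    {"tx": 0, "ty": 0, "tz": -0.4, "ax": 0, "ay": 0, "az": 0},
    {"tx": 0, "ty": 0, "tz": -0.6, "ax": 0, "ay": 0, "az": 0},
    {"tx": 0, "ty": 0, "tz": -0.8, "ax": 0, "ay": 0, "az": 0},
    {"tx": 0, "ty": 0, "tz": -0.8, "ax": 0, "ay": 0, "az": 0},
    {"tx": 0, "ty": 0, "tz": -0.8, "ax": 0, "ay": 0, "az": 0},
    {"tx": 0, "ty": 0, "tz": -0.8, "ax": 0, "ay": 0, "az": 0},
    {"tx": 0, "ty": 0, "tz": 0, "ax": 0, "ay": 0, "az": 0},
    {"tx": 0, "ty": 0, "tz": 0, "ax": 0, "ay": 0, "az": 0},
  ],
)

```text
time_s: 24.15
ee_pos: [0.5381, -0.2093, 0.372]
eef_rot: [-2.64, -0.001, 0.185]
force: [0.2, 0.8, -1.2]
grip_width: 0.0564
grip_force: 0.0
```

Run:
```python
from h import *;from station import camera
o=report();w=camera("wrist");s=camera("side");sc=camera("scene")
im=np.hstack([w["pixels"][:360,:440],s["pixels"][60:420,110:470]]);cv2.imwrite("pics/w4.png",im[:,:,::-1])
M=np.array([.5125,-.0443,0]);Rm=Ro.from_euler("z",100.65,degrees=True).as_matrix()
V=[[.095,.063,.016],[.095,-.063,.016],[-.095,.063,.046],[-.095,-.063,.046],[-.1175,-.0825,0],[.1175,-.0825,0],[.1175,.0825,0]]
for n,c in(("w",w),("s",s),("sc",sc)):print(n,np.round(project(c,[M+Rm@v for v in V],o if n=="w" else None)).tolist())
m=mask(s,(105,120,40),(125,255,255),(230,120,340,270))
q=big(m);print(cv2.approxPolyDP(cv2.convexHull(q.reshape(-1,1,2)),2,True)[:,0].tolist())
m=mask(w,(105,120,40),(125,255,255));q=big(m);print(cv2.approxPolyDP(cv2.convexHull(q.reshape(-1,1,2)),3,True)[:,0].tolist())
```

```text
24.15 tray [ 0.5187 -0.1043  0.1092] [100.6186  -0.1369  -0.0524] bead pt [ 0.5041 -0.0266  0.1154] F [ 0.1949  0.7843 -1.1796] M [-0.2328  0.0085  0.0072] 0.056396368998459574
w [[239.0, 227.0], [237.0, 136.0], [370.0, 260.0], [380.0, 136.0], [413.0, 117.0], [230.0, 121.0], [234.0, 235.0]]
s [[312.0, 253.0], [261.0, 253.0], [310.0, 191.0], [264.0, 190.0], [257.0, 196.0], [254.0, 264.0], [319.0, 264.0]]
sc [[275.0, 188.0], [303.0, 212.0], [227.0, 217.0], [256.0, 244.0], [256.0, 261.0], [313.0, 215.0], [276.0, 184.0]]
[[311, 189], [310, 252], [262, 252], [261, 190]]
[[236, 137], [385, 137], [377, 241], [370, 258], [291, 274], [270, 274], [239, 234]]
```

View pics/w4.png

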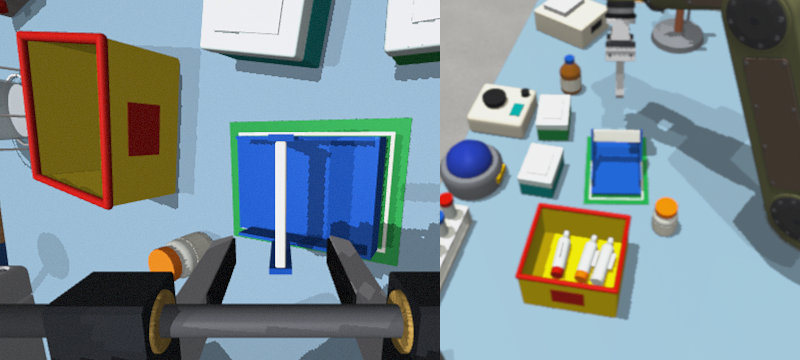

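The picture shows the tray lying level inside its white outline on the mat, with its corners within about 2 px of the centred prediction in the wrist and side views. All three tubes are in the bin and the gripper is clear.

```bash
python3 -c "
from station import hand_in;print(hand_in())"
```

```text
the job is handed in; nothing more can be done
None
```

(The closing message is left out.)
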